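# Wedge the rocking charger stand

## Task

The charger stand rocks on the bench because one foot, the one the wooden wedge points at, is too short. With the fingertips, slide the wedge thin end first under that foot until snug, without lifting the wedge, shoving the stand along or disturbing the other things. Then test it: press down firmly (about 15 N) on the stand's top right above that foot; if it rocks, push the wedge further and test again, and finish while still holding that press on a stand that stays level.

Things in the scene. Friction and masses are not known exactly. Their poses are not given: they have to be found in the camera images.
- stand: Loose square black stand with a charger bolted on, 2.6 kg (+-15 %). Top 290 x 290 mm, upper face 120 mm over the bench. Origin: its centre at bench level; x, y along its sides, z up. Four legs 40 mm square centred at x, y = +-120 mm; the one at +x, +y is short, the others stand on 20 mm pads, level. 5 to 7 N down over the short foot rocks it. A sideways push over about 9 N slides it
- corner (a point): The place to press: point on the stand's upper face (120 mm above the bench) over the centre of the short foot, 25 mm inside the top's two edges, at x = y = +120 mm in the stand's frame. Stand's axes
- wedge: Loose light-wood wedge, 90 g, 120 mm long, 45 wide, 4 mm thick at the thin end and 25 at the thick (10 degrees). Origin: centre of its underside; x towards the thin end. It lies on the stand's +y side, thin end towards the short foot, 30 to 80 mm off, up to 20 mm aside and 0.2 rad askew. It slides at about 0.6 N; once the foot bears on it the push rises fast, past about 6 N it jacks the stand up
- wedge_tip (a point): Middle of the wedge's thin end, 2 mm above its underside; wedge axes
- wedge_heel (a point): Middle of the wedge's upright thick end face (45 mm wide, 25 mm high), 12 mm above its underside: where to push; wedge axes
- screwdriver: Bystander: screwdriver 190 mm long, 26 mm thick, lying on the bench on the robot's side of the wedge; origin at the middle, on the bench, x along it. Leave alone
- offcut: Bystander: rectangular hardwood offcut 50 x 90 x 30 mm on the bench beyond the wedge's path; origin centre of its underside. Leave alone
- jar: Bystander: clear jar 60 mm in diameter, 80 mm high on the bench beyond the wedge's path; origin centre of its underside. Leave alone
- tape: Bystander: grey ring-shaped roll 90 mm in diameter, 25 mm high lying on the bench beyond the wedge's path; origin centre of its underside. Leave alone
- short_foot (a point): Point at bench level below the middle of the short foot's outer (+y) face, at x = 120, y = 140 mm in the stand's frame. The gap between this foot and the bench, stand level, is 7 to 13 mm, unknown and different each time. Above the foot, 60 to 100 mm over the bench, a sleeve stands out 3 mm, and the top's edge 5 mm. Stand's axes
- charger (a point): Centre of the underside of the dark grey charger on the stand's top: 160 x 160 mm, rising 130 mm above the top. It leaves 70 mm free in x and in y beside the pressing point. Stand's axes
Not all that is in view belongs to the job. Leave any green or red look-alike of the wedge alone.

How it is judged:
By the outcome, as a careful person would: the job done as asked, in the order asked, and still so for the second after the job is handed in, while the arm keeps its last pose, push and grip.
It also fails if it takes over 48 s, if anything falls off the work surface, if the arm or the gripper's body presses on something with over 40 N, if the wrist force passes 120 N, or if a joint passes its speed limit or range.

## Robot

A 6-joint arm with a two-finger parallel gripper is mounted at the origin on the work surface. World frame = base frame: x ahead of the robot, y to its left, z up, the work surface at z = 0. Lengths are in m, angles in rad, forces in N, time in s.
With the tool pointing down it reaches from about 0.25 to 0.8 m from the base axis. Payload 8.5 kg.
Tool frame: the origin (TCP) lies at the very end of the fingers, on their centre line; the grasp point (between the pads) lies 19 mm behind it; z points along the fingers, y is the line along which they close (so a half turn about z gives the same grasp; the last joint's range is limited). The gripper opens to 85 mm and grips with 20 to 120 N. Pads are 22 mm wide; open, the fingers measure 114 mm over their backs; the gripper's body (76 mm by 85 mm) begins 54 mm behind the grasp point. The pads swing forward as they close: fully open they stand 13 mm farther back than shut.
Start: joints at [0, 0.238, -0.013, 1.319, 0, 1.571], TCP at [0.525, -0, 0.231] pointing down, gripper open.
Joint ranges: [-2.66, 2.66], [-1.03, 1.9], [-1.14, 1.46], [-1.82, 2.27], [-1.45, 1.34], [-3.14, 3.14]. Speed limits (rad/s): [2.22, 2.22, 2.79, 3.14, 3.14, 3.14].

## Interface

Orientations are given as a rotation vector (axis times angle).
In Python, from workcell import state, grab_frame, job_done, trace gives the robot as it stands.
- The arm moves only by the tool play_rows, never from a script. Its argument "motion" is one flat list of numbers, 6 for each row, row after row: the shift along the world's x, y, z in m, then the turn, a rotation vector about the world's x, y, z in rad. In form: [x, y, z, rx, ry, rz, x, y, z, rx, ry, rz, ...]. A call has 1 to 5 rows; each row shifts and turns the commanded pose from where the row before left it; what a row does not reach is not made up. A row lasts 1/12 s, in which the tool goes at most 41.7 mm and 7.16 degrees, less where a joint would pass 70% of its speed; a pose out of reach is approached as far as the arm can. A call is refused whole if a number of a shift passes 0.0417 or a number of a turn 0.125, either way. A call with a gripper value outside its range is refused whole. "jaw" is the finger opening in m, from 0 to 0.0854, set as the call begins (left out, the last holds). The fingers move at their own pace and stop on an object; "squeeze" is the grip in N (left out, the last holds). Time passes only in rows, so rows that do not move let the fingers close. It gives the time, the measured TCP pose, the force, the opening and the grip force at its end, in the units of the state.
- state(): the state, without advancing time (a new reading comes with each control period).
- grab_frame(name): name is "scene" or "side" or "wrist"; returns a dict with "image" (480x640x3 uint8, blue, green, red), "range_z" (480x640 float32, m along the optical axis (not along the pixel's ray), 0 where there is no reading), "fx", "fy", "cx", "cy" (pixels), "extrinsics" (4x4, takes a point from camera to world coordinates). Camera axes: x right, y down, z forward; pixel columns grow to the right and rows downward; lengths in m; the calibration is good to about 2 mm. The wrist camera is an equidistant fisheye: a pixel r from the principal point sees the ray r / f radians off the axis. A picture is of the moment at which its call begins.
- job_done(): hands the job in; it is judged then, once.
Trained networks look in the newest picture that a camera, given by its name, has taken for a name from the list of things; names that differ only in an ending like _2 or _b are one class to them, and where a whole thing is asked for, a point or a joint stands for the part that bears it (a point fixed in the world has none). Each returns a list of dicts, best first, with "conf" (0 to 1); they miss things now and then, are a little off and sometimes report something else, mostly with a low value. They report only what shows in the picture. A call takes as long as a camera call. They do not tell look-alikes from the thing itself.
- trace(camera, query): "mask" (480x640 bool, what is visible of it) and "extent" ([left, top, width, height] in pixels, round what is visible of it).
The state is a dict: "clock": time; "qpos": joint angles; "joint_velocities": joint speeds; "effort": joint torques, N m; "eef_pos": TCP position; "eef_rot": TCP orientation; "force": force on the tool from outside, world axes, zero at the start; "ft_torque": the same for the moment, N m; "gripper_width": finger opening in m; "grip_force": force on a finger pad.
Only numpy, scipy, OpenCV 4.12 (cv2) and the standard library are available. Lean on these libraries where they do the work, as an engineer would, in place of code of your own. Each camera call takes 0.05 s, during which the arm holds its last target. There are 200 camera calls.

## Working session

There is one attempt and no reset: what is moved stays moved. The work goes in short steps, Python scripts to look and compute and a tool call to move; the robot and the scene stay as the last step left them, time stands still between calls to the robot, and variables do not carry over. Pictures are saved under pics/ and viewed, at most 10 in all, crops included, and the job is handed in when it is done.

Besides the shell and the picture viewer there is one more tool, called after "Request:" as a command line: name --argument value ..., lists and objects as JSON in quotes. play_rows: Moves the arm, as the interface text tells. Its arguments: {"type":"object","properties":{"motion":{"type":"array"},"jaw":{"type":"number"},"squeeze":{"type":"number"}},"required":["motion"]}

```bash
mkdir -p pics; ls; python3 - <<'E'
from workcell import *
import cv2,numpy as np
s=state();print({k:np.round(v,3) for k,v in s.items()})
for n in("scene","side"):
    f=grab_frame(n);cv2.imwrite(f"pics/{n}0.png",f["image"]);np.savez(f"{n}0.npz",**f)
    print(n,f["fx"],np.round(f["extrinsics"],3).tolist())
    for q in("stand","wedge","screwdriver","offcut","jar","tape","charger"):
        print(q,[(round(float(d["conf"]),2),list(map(int,d["extent"]))) for d in trace(n,q)][:4])
E
```

```text
pics
{'clock': np.float64(0.0), 'qpos': array([ 0.   ,  0.239, -0.014,  1.319, -0.   ,  1.571]), 'joint_velocities': array([-0.002, -0.001,  0.   ,  0.   , -0.   ,  0.001]), 'effort': array([ 1.0000e-03, -5.3879e+01,  3.4644e+01,  1.8000e-02,  0.0000e+00,
        0.0000e+00]), 'eef_pos': array([0.525, 0.   , 0.231]), 'eef_rot': array([-2.221e+00, -2.221e+00,  2.000e-03]), 'force': array([ 1.074, -0.028,  0.848]), 'ft_torque': array([-0.054,  0.06 ,  0.019]), 'grip_force': np.float64(0.0), 'gripper_width': np.float64(0.086)}
scene 591.9523987218345 [[-0.736, 0.586, -0.339, 0.903], [0.677, 0.634, -0.375, 0.429], [-0.005, -0.506, -0.863, 0.93], [0.0, 0.0, 0.0, 1.0]]
stand [(0.62, [218, 38, 226, 218])]
wedge [(0.91, [318, 268, 68, 59]), (0.68, [432, 331, 83, 48]), (0.56, [355, 359, 32, 78])]
screwdriver [(0.64, [392, 216, 88, 65])]
offcut []
jar []
tape [(0.77, [219, 277, 56, 56])]
charger [(0.92, [220, 37, 224, 219]), (0.58, [317, 267, 68, 60])]
side 495.78148290399173 [[0.999, 0.01, -0.035, 0.613], [0.032, -0.712, 0.701, -0.635], [-0.018, -0.702, -0.712, 0.806], [0.0, 0.0, 0.0, 1.0]]
stand [(0.73, [118, 217, 198, 176])]
wedge [(0.89, [334, 176, 53, 35]), (0.77, [268, 175, 42, 16]), (0.74, [310, 215, 15, 43]), (0.71, [374, 202, 25, 43])]
screwdriver [(0.58, [237, 197, 11, 31])]
offcut [(0.93, [359, 309, 38, 48])]
jar [(0.88, [372, 202, 30, 46]), (0.38, [306, 214, 25, 46]), (0.32, [237, 196, 12, 31])]
tape [(0.67, [360, 252, 45, 44])]
charger [(0.82, [118, 217, 200, 178])]
```

View pics/scene0.png

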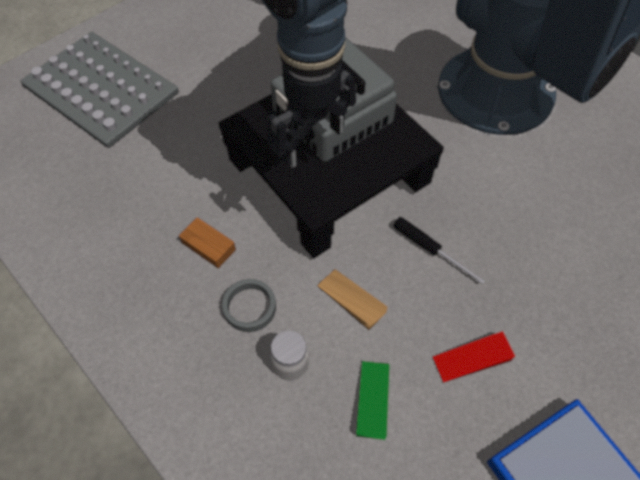

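View pics/side0.png

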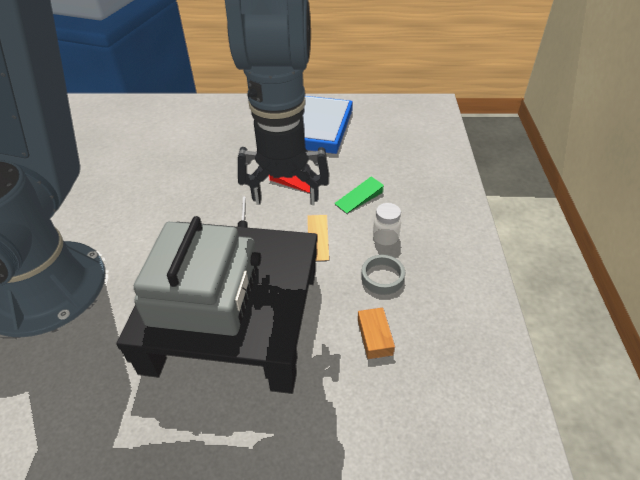

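The wood wedge is the tan piece at scene (352,298). Look-alikes are red (474,356), green (373,400) and the orange offcut (208,241). The short foot is the near one at about (315,235). Next I measure them.

```bash
cat > h.py <<'E'
import numpy as np,cv2
def cloud(f):
    v,u=np.mgrid[:480,:640]; z=f["range_z"]
    P=np.stack([(u-f["cx"])/f["fx"]*z,(v-f["cy"])/f["fy"]*z,z],-1)
    E=np.array(f["extrinsics"]); W=P@E[:3,:3].T+E[:3,3]; W[z<=0]=np.nan; return W
E
python3 - <<'E'
from h import *
for n,wc in(("scene",(352,298)),("side",(320,240))):
    f=np.load(n+"0.npz");W=cloud(f);im=f["image"]
    hsv=cv2.cvtColor(im,cv2.COLOR_BGR2HSV)
    # stand top
    m=(abs(W[...,2]-.12)<.006)&(hsv[...,2]<70)&(W[...,0]>.2)
    m=cv2.morphologyEx(m.astype(np.uint8),cv2.MORPH_OPEN,np.ones((3,3)))
    nc,l,st,c=cv2.connectedComponentsWithStats(m)
    i=1+np.argmax(st[1:,4]);p=W[(l==i)]
    r=cv2.minAreaRect(p[:,:2].astype(np.float32));print(n,"stand",r,np.round(cv2.boxPoints(r),3).tolist(),p[:,2].mean(),st[i])
    m=((hsv[...,0]>8)&(hsv[...,0]<25)&(hsv[...,1]>70)).astype(np.uint8)
    roi=np.zeros_like(m);roi[wc[1]-45:wc[1]+45,wc[0]-50:wc[0]+50]=1
    m&=roi
    if n=="side":m[:,:300]=0
    p=W[m>0];p=p[np.isfinite(p[:,0])&(p[:,2]<.04)]
    r=cv2.minAreaRect(p[:,:2].astype(np.float32));b=cv2.boxPoints(r)
    print("wedge",len(p),r,[(np.round(q,3).tolist(),round(float(np.mean(p[np.argsort(np.hypot(*(p[:,:2]-q).T))[:30],2])),4)) for q in b])
    A=np.c_[p[:,:2],np.ones(len(p))];k=np.linalg.lstsq(A,p[:,2],rcond=None)[0];print("slope",k,np.hypot(*k[:2]),"tipdir",np.arctan2(-k[1],-k[0]))
    for nm,px in dict(scr=(435,247),off=(208,240),tape=(225,305),jar=(289,345),green=(373,400)).items():
        if n=="scene":print(nm,np.round(W[px[1],px[0]],3))
E
```

```text
scene stand ((0.4172911047935486, -0.08094123005867004), (0.2931256592273712, 0.29149240255355835), 84.16411590576172) [[0.25699999928474426, -0.21199999749660492], [0.546999990940094, -0.24199999868869781], [0.5770000219345093, 0.05000000074505806], [0.28700000047683716, 0.07999999821186066]] 0.12053081577841289 [  218    95   225   136 11858]
wedge 1821 ((0.5692944526672363, 0.14194312691688538), (0.05015711113810539, 0.1210462749004364), 3.2519941329956055) [([0.5410000085830688, 0.20100000500679016], 0.0172), ([0.5479999780654907, 0.07999999821186066], 0.0056), ([0.5979999899864197, 0.08299999684095383], 0.0047), ([0.5910000205039978, 0.20399999618530273], 0.0173)]
slope [-0.04925182  0.13402958  0.02330956] 0.14279240091081144 tipdir -1.2186437494668263
scr [0.4   0.178 0.026]
off [ 0.687 -0.103  0.031]
tape [0.742 0.015 0.025]
jar [0.721 0.158 0.08 ]
green [0.67  0.294 0.014]
side stand ((0.4108772277832031, -0.13750344514846802), (0.17563167214393616, 0.2896815836429596), 84.16580200195312) [[0.257999986410141, -0.20999999344348907], [0.5460000038146973, -0.23999999463558197], [0.5640000104904175, -0.06499999761581421], [0.2759999930858612, -0.03500000014901161]] 0.11945413437603346 [ 117  273  190   93 6119]
wedge 662 ((0.5712546110153198, 0.14292335510253906), (0.043497275561094284, 0.12511564791202545), 3.8615190982818604) [([0.5450000166893005, 0.20399999618530273], 0.0233), ([0.5540000200271606, 0.07900000363588333], 0.0045), ([0.597000002861023, 0.0820000022649765], 0.0044), ([0.5889999866485596, 0.2070000022649765], 0.0233)]
slope [-0.01630315  0.17452971 -0.00159109] 0.17528951273730511 tipdir -1.4776546991673574
```

Request:
play_rows --motion '[0.01,0.0375,0,0,0,0.012,0.01,0.0375,0,0,0,0.012,0.01,0.0375,-0.02,0,0,0.012,0.01,0.0375,-0.04,0,0,0.012,0.003,0.037,-0.041,0,0,0.013]' --jaw 0.0854

```text
clock: 1.22
eef_pos: [0.5659, 0.1688, 0.1513]
eef_rot: [2.15, 2.288, 0.005]
force: [0.6, 0.0, -0.3]
gripper_width: 0.0855
grip_force: 0.0
```

```bash
python3 - <<'E'
from workcell import *
from h import *
s=state();print(s["clock"],s["eef_pos"],s["eef_rot"],s["force"])
f=grab_frame("wrist");cv2.imwrite("pics/w1.png",f["image"]);np.savez("w1.npz",**f)
g=grab_frame("scene");cv2.imwrite("pics/s1.png",cv2.resize(g["image"][180:400,200:480],None,fx=2,fy=2));np.savez("s1.npz",**g)
E
```

```text
1.2167 [0.56587661 0.16880216 0.15126908] [2.15049179 2.28789651 0.00457914] [ 0.56241933  0.04756826 -0.26672414]
```

View pics/w1.png

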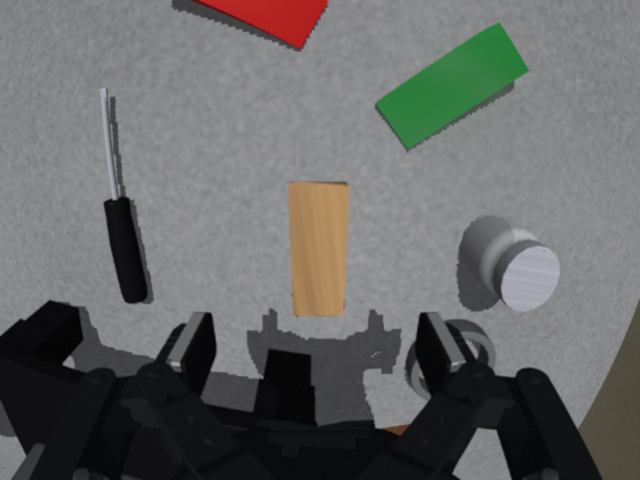

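The wrist view shows the tan wedge at (320,250): thick end on top at row 183, thin end at row 316, pointing at the short foot (287,380). The screwdriver, jar, and red and green pieces are clear of the path. Next is a refined wedge pose from this view.

```bash
cat >> h.py <<'E'
def wcloud(f):
    v,u=np.mgrid[:480,:640].astype(float); a=(u-f["cx"])/f["fx"];b=(v-f["cy"])/f["fy"]; th=np.hypot(a,b)+1e-9
    z=f["range_z"]; k=np.tan(th)/th
    P=np.stack([a*k*z,b*k*z,z],-1); E=np.array(f["extrinsics"]); W=P@E[:3,:3].T+E[:3,3]; W[z<=0]=np.nan; return W
def wedge(f,W):
    hsv=cv2.cvtColor(f["image"],cv2.COLOR_BGR2HSV)
    m=((hsv[...,0]>8)&(hsv[...,0]<25)&(hsv[...,1]>70)&(W[...,2]<.04)&(np.hypot(W[...,0]-.56,W[...,1]-.14)<.1)).astype(np.uint8)
    m=cv2.morphologyEx(m,cv2.MORPH_OPEN,np.ones((3,3)))
    nc,l,st,c=cv2.connectedComponentsWithStats(m);p=W[l==1+np.argmax(st[1:,4])]
    p=p[np.isfinite(p[:,0])];r=cv2.minAreaRect(p[:,:2].astype(np.float32));b=cv2.boxPoints(r)
    b=b[np.argsort(b[:,1])];tip=b[:2].mean(0);heel=b[2:].mean(0);return tip,heel,r[1],np.arctan2(*(tip-heel)[::-1]),p
E
python3 - <<'E'
from h import *
for n in("w1","s1"):
    f=np.load(n+".npz");W=wcloud(f) if n[0]=="w" else cloud(f)
    t,h,sz,a,p=wedge(f,W);print(n,t,h,sz,a,p[:,2].min(),p[:,2].max())
    if n=="w1":
        q=W[350:410,265:312].reshape(-1,3);print("foot/top",np.nanmax(q[:,1]),W[355,290],W[340,290],W[415,290])
        m=(W[...,2]<.09)&(W[...,2]>.02);m[:345]=0;m[:,:262]=0;m[:,320:]=0;print(np.round(np.nanpercentile(W[m],[1,5,50,95,99],axis=0),3))
E
```

```text
w1 [0.5731046  0.08315542] [0.5650246  0.20370165] (0.045814916491508484, 0.12081670016050339) -1.5038681 -0.0017820172586485161 0.026624180192764135
foot/top 0.053319440481845864 [0.54988997 0.0481943  0.01845855] [ 5.48739331e-01  5.21476917e-02 -2.55239745e-04] [0.55400023 0.05039787 0.09728634]
[[0.53  0.045 0.021]
 [0.532 0.046 0.024]
 [0.55  0.049 0.062]
 [0.569 0.052 0.087]
 [0.572 0.053 0.089]]
s1 [0.57326263 0.0818499 ] [0.56582004 0.20207277] (0.04951987415552139, 0.12045303732156754) -1.5089686 -0.0013960057543694893 0.03016420951864429
```

Request:
play_rows --motion '[0,0.015,-0.035,0,0,0.006,0,0,-0.04,0,0,0,0,0,-0.04,0,0,0,0,0,-0.03,0,0,0,0,0,0,0,0,0]' --jaw 0.065

```text
clock: 1.73
eef_pos: [0.5605, 0.1801, 0.0013]
eef_rot: [-2.143, -2.291, 0.012]
force: [-0.9, -0.4, -0.6]
gripper_width: 0.0649
grip_force: 0.0
```

Request:
play_rows --motion '[0,0,0,0,0,0,0,0,0,0,0,0,0,0,0,0,0,0,0,0,0,0,0,0]' --jaw 0.04 --squeeze 20

```text
clock: 2.07
eef_pos: [0.5658, 0.182, 0.0087]
eef_rot: [2.145, 2.293, 0.005]
force: [-0.8, 0.6, -1.2]
gripper_width: 0.0443
grip_force: 22.6
```

Request:
play_rows --motion '[0,-0.002,0,0,0,-0.025,-0.001,-0.005,0,0,0,-0.04,-0.001,-0.007,0,0,0,-0.042,-0.001,-0.005,0,0,0,-0.037,-0.001,-0.002,0,0,0,-0.025]'

```text
clock: 2.48
eef_pos: [0.5618, 0.1608, 0.0082]
eef_rot: [2.334, 2.1, 0.006]
force: [1.9, 1.2, 5.6]
gripper_width: 0.0444
grip_force: 23.2
```

Request:
play_rows --motion '[0,0,0,0,0,0,0,0,0,0,0,0]'

```text
clock: 2.65
eef_pos: [0.5616, 0.1606, 0.0082]
eef_rot: [2.332, 2.102, 0.004]
force: [0.1, -1.8, 7.4]
gripper_width: 0.0443
grip_force: 23.3
```

```bash
python3 - <<'E'
from workcell import *
from h import *
s=state();print(s["clock"],s["eef_pos"],s["eef_rot"],s["force"])
S=np.array([-.1017,-.9948])
for n in("wrist","scene","side"):
    f=grab_frame(n);cv2.imwrite(f"pics/{n}2.png",f["image"]);np.savez(f"{n}2.npz",**f);W=wcloud(f) if n=="wrist" else cloud(f)
    try:
        t,h,sz,a,p=wedge(f,W);print(n,t,h,sz,a,"want -1.6727",p[:,2].min())
        d=t-np.array([.5505,.0475]);print("gap",-(d@S),"aside x",d@np.array([.9948,-.1017]))
    except Exception as e:print(n,e)
E
```

```text
2.65 [0.56163337 0.16064341 0.00822345] [2.33240474 2.10199511 0.00445633] [ 0.12116953 -1.77290007  7.435554  ]
wrist [0.55500245 0.09057899] [0.5621537  0.18259235] (0.09229084104299545, 0.05131281167268753) -1.64836 want -1.6727 -0.0010033116931669472
gap 0.04331287671675683 aside x 9.790509871245457e-05
scene [0.55343366 0.05974457] [0.55886924 0.11680865] (0.05732237547636032, 0.04556633532047272) -1.6657639 want -1.6727 0.0011580074810620955
gap 0.012479247817897799 aside x 0.0016731292464494812
side [0.56281567 0.08451284] [0.5598252  0.20902848] (0.042918745428323746, 0.12455156445503235) -1.546784 want -1.6727 -0.0016261208091149504
gap 0.03807288114180565 aside x 0.008487418430364142
```

View pics/wrist2.png

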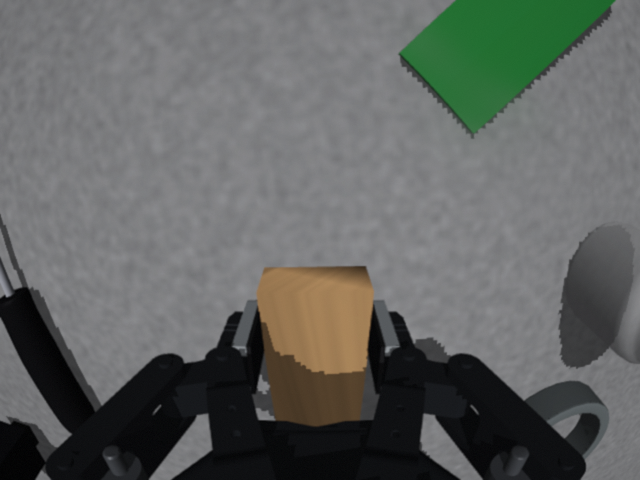

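The wedge is held square and is aligned to 2 mm, with a 12 mm gap. I'll slide it gripped until the tip is just under the foot, then release and push on the heel.

Request:
play_rows --motion '[-0.001,-0.004,0,0,0,0,-0.001,-0.006,0,0,0,-0.003,-0.001,-0.006,0,0,0,-0.003,-0.0005,-0.005,0,0,0,0,-0.0005,-0.003,0,0,0,0]'

```text
clock: 3.22
eef_pos: [0.5577, 0.1373, 0.0083]
eef_rot: [2.339, 2.097, 0.006]
force: [1.0, 3.1, 5.9]
gripper_width: 0.0443
grip_force: 23.2
```

Request:
play_rows --motion '[0,0,0,0,0,0,0,0,0,0,0,0,0,0,0,0,0,0]'

```text
clock: 3.47
eef_pos: [0.5576, 0.1368, 0.0082]
eef_rot: [2.338, 2.096, 0.005]
force: [0.6, 0.4, 7.7]
gripper_width: 0.0442
grip_force: 23.3
```

Request:
play_rows --motion '[0,0,0,0,0,0,0,0,0,0,0,0,0,0,0,0,0,0]' --jaw 0.07

```text
clock: 3.72
eef_pos: [0.5563, 0.1366, 0.0067]
eef_rot: [2.339, 2.098, 0.0]
force: [-0.8, 0.4, 0.1]
gripper_width: 0.07
grip_force: 0.0
```

Request:
play_rows --motion '[0,0,0.012,0,0,0,0,0,0.018,0,0,0,0.001,0.01,0.012,0,0,0,0.002,0.022,0,0,0,0,0.002,0.022,0,0,0,0]'

```text
clock: 4.13
eef_pos: [0.5619, 0.1909, 0.0495]
eef_rot: [2.34, 2.096, 0.002]
force: [1.2, 0.7, -0.3]
gripper_width: 0.07
grip_force: 0.0
```

```bash
python3 - <<'E'
from workcell import *
from h import *
s=state();print(s["clock"],s["eef_pos"],s["eef_rot"],s["force"])
S=np.array([-.1017,-.9948])
for n in("wrist","scene"):
    f=grab_frame(n);cv2.imwrite(f"pics/{n}3.png",f["image"]);np.savez(f"{n}3.npz",**f);W=wcloud(f) if n=="wrist" else cloud(f)
    t,h,sz,a,p=wedge(f,W);print(n,t,h,sz,a,"want -1.6727",p[:,2].min())
    d=h-np.array([.5505,.0475]);print("heel dist",-(d@S),"aside x",d@np.array([.9948,-.1017]))
E
```

```text
4.1333 [0.56187783 0.19086461 0.04946863] [2.33974284e+00 2.09554123e+00 2.08251631e-03] [ 1.20404466  0.71380759 -0.30407216]
wrist [0.55138725 0.07826705] [0.5584696  0.15912618] (0.08116870373487473, 0.05061798170208931) -1.658162 want -1.6727 -0.0013424854400574115
heel dist 0.11185622896900177 aside x -0.003424230606043327
scene [0.54819655 0.04218331] [0.554373   0.14000088] (0.09801236540079117, 0.053809382021427155) -1.6338553 want -1.6727 0.00017123994491041739
heel dist 0.09241376192321778 aside x -0.005554453312540043
```

View pics/wrist3.png

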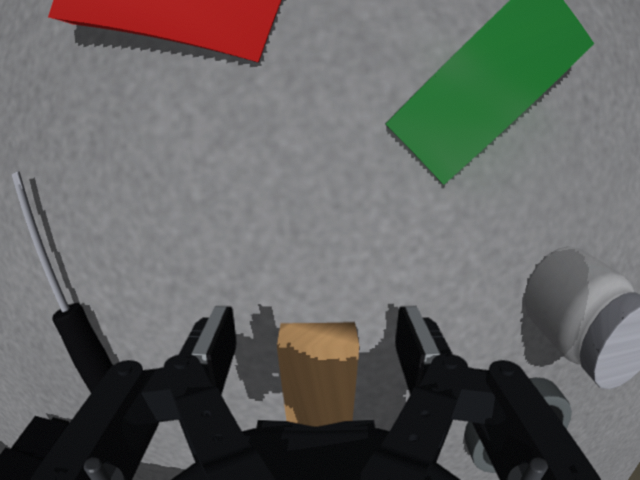

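Request:
play_rows --motion '[0,0,0,0,0,0,0,0,-0.008,0,0,0,0,0,-0.015,0,0,0,0,0,-0.012,0,0,0,0,0,-0.004,0,0,0]' --jaw 0

```text
clock: 4.65
eef_pos: [0.5598, 0.1893, 0.0071]
eef_rot: [-2.338, -2.096, 0.005]
force: [-0.6, -0.1, -1.0]
gripper_width: 0.0088
grip_force: 0.0
```

Request:
play_rows --motion '[-0.0005,-0.005,0,0,0,0,-0.0005,-0.005,0,0,0,0,-0.0003,-0.003,0,0,0,0,-0.0003,-0.003,0,0,0,0,0,0,0,0,0,0]'

```text
clock: 5.07
eef_pos: [0.5599, 0.1739, 0.01]
eef_rot: [2.339, 2.097, 0.001]
force: [-0.3, -0.2, -0.9]
gripper_width: -0.0002
grip_force: 0.0
```

Request:
play_rows --motion '[-0.0003,-0.003,0,0,0,0,-0.0003,-0.003,0,0,0,0,0,0,0,0,0,0]'

```text
clock: 5.32
eef_pos: [0.559, 0.1682, 0.0096]
eef_rot: [2.338, 2.098, -0.0]
force: [0.0, -0.4, -0.3]
gripper_width: -0.0002
grip_force: 0.0
```

Request:
play_rows --motion '[-0.0003,-0.003,0,0,0,0,0,0,0,0,0,0,0,0,0,0,0,0]'

```text
clock: 5.57
eef_pos: [0.5587, 0.1656, 0.0094]
eef_rot: [-2.338, -2.098, 0.0]
force: [0.7, 0.8, 0.2]
gripper_width: -0.0001
grip_force: 0.0
```

Request:
play_rows --motion '[-0.0002,-0.002,0,0,0,0,0,0,0,0,0,0]'

```text
clock: 5.73
eef_pos: [0.5585, 0.1636, 0.0094]
eef_rot: [-2.338, -2.098, 0.0]
force: [-0.7, -0.1, 0.1]
gripper_width: -0.0001
grip_force: 0.1
```

Request:
play_rows --motion '[-0.0002,-0.002,0,0,0,0,0,0,0,0,0,0]'

```text
clock: 5.9
eef_pos: [0.5582, 0.1615, 0.0094]
eef_rot: [-2.338, -2.098, 0.0]
force: [-0.4, 0.9, 0.3]
gripper_width: 0.0001
grip_force: 0.1
```

Request:
play_rows --motion '[-0.0002,-0.002,0,0,0,0,0,0,0,0,0,0]'

```text
clock: 6.07
eef_pos: [0.5581, 0.1594, 0.0094]
eef_rot: [-2.338, -2.098, 0.0]
force: [0.2, 0.3, 0.3]
gripper_width: -0.0
grip_force: 0.1
```

Request:
play_rows --motion '[-0.0002,-0.002,0,0,0,0,0,0,0,0,0,0]'

```text
clock: 6.23
eef_pos: [0.5579, 0.1574, 0.0094]
eef_rot: [-2.338, -2.098, 0.0]
force: [-0.0, -0.5, 0.4]
gripper_width: -0.0001
grip_force: 0.1
```

Request:
play_rows --motion '[-0.0002,-0.002,0,0,0,0,0,0,0,0,0,0]'

```text
clock: 6.4
eef_pos: [0.5577, 0.1554, 0.0094]
eef_rot: [-2.338, -2.098, 0.0]
force: [0.9, 0.3, -0.3]
gripper_width: 0.0001
grip_force: 0.1
```

Request:
play_rows --motion '[-0.0002,-0.002,0,0,0,0,0,0,0,0,0,0]'

```text
clock: 6.57
eef_pos: [0.5575, 0.1534, 0.0094]
eef_rot: [-2.338, -2.098, 0.0]
force: [-0.5, 0.9, -0.6]
gripper_width: -0.0001
grip_force: 0.1
```

```bash
python3 - <<'E'
from workcell import *
from h import *
S=np.array([-.1017,-.9948])
s=state();print(s["force"])
f=grab_frame("scene");np.savez("scene4.npz",**f);W=cloud(f)
cv2.imwrite("pics/s4.png",cv2.resize(f["image"][180:360,230:430],None,fx=3,fy=3))
E
```

```text
[-0.48091206  0.9036015  -0.5989798 ]
```

View pics/s4.png

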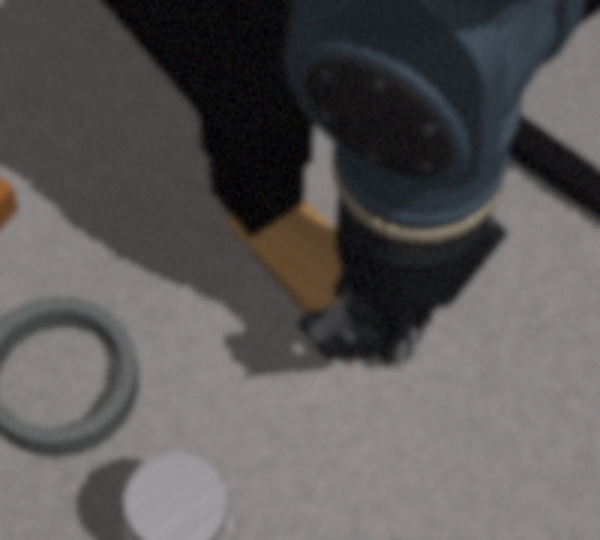

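The wedge (crop 290,260) is entering squarely under the foot (260,210). I'll keep pushing and watch the force.

Request:
play_rows --motion '[-0.0002,-0.002,0,0,0,0,0,0,0,0,0,0]'

```text
clock: 6.78
eef_pos: [0.5573, 0.1515, 0.0094]
eef_rot: [-2.338, -2.098, 0.0]
force: [0.5, 0.7, -0.6]
gripper_width: -0.0001
grip_force: 0.1
```

Request:
play_rows --motion '[-0.0002,-0.002,0,0,0,0,0,0,0,0,0,0]'

```text
clock: 6.95
eef_pos: [0.5571, 0.1494, 0.0094]
eef_rot: [-2.338, -2.098, 0.0]
force: [-1.1, 0.5, 1.1]
gripper_width: -0.0002
grip_force: 0.1
```

Request:
play_rows --motion '[-0.0002,-0.002,0,0,0,0,0,0,0,0,0,0]'

```text
clock: 7.12
eef_pos: [0.5569, 0.1474, 0.0094]
eef_rot: [-2.338, -2.098, 0.0]
force: [0.1, -0.1, -0.7]
gripper_width: 0.0
grip_force: 0.0
```

Request:
play_rows --motion '[-0.0002,-0.002,0,0,0,0,0,0,0,0,0,0]'

```text
clock: 7.28
eef_pos: [0.5567, 0.1454, 0.0094]
eef_rot: [-2.338, -2.098, 0.0]
force: [-0.1, -0.4, -0.4]
gripper_width: -0.0005
grip_force: 0.0
```

Request:
play_rows --motion '[-0.0002,-0.002,0,0,0,0,0,0,0,0,0,0]'

```text
clock: 7.45
eef_pos: [0.5565, 0.1434, 0.0094]
eef_rot: [2.338, 2.098, -0.0]
force: [-0.3, 0.4, -0.3]
gripper_width: 0.0002
grip_force: 0.0
```

Request:
play_rows --motion '[-0.0002,-0.002,0,0,0,0,0,0,0,0,0,0]'

```text
clock: 7.62
eef_pos: [0.5563, 0.1414, 0.0094]
eef_rot: [-2.338, -2.098, 0.0]
force: [0.5, 0.3, -0.5]
gripper_width: 0.0003
grip_force: 0.0
```

Request:
play_rows --motion '[-0.0002,-0.002,0,0,0,0,0,0,0,0,0,0]'

```text
clock: 7.78
eef_pos: [0.5561, 0.1394, 0.0094]
eef_rot: [-2.338, -2.098, 0.0]
force: [-0.5, 0.5, 0.3]
gripper_width: 0.0003
grip_force: 0.0
```

Request:
play_rows --motion '[-0.0001,-0.0015,0,0,0,0,0,0,0,0,0,0]'

```text
clock: 7.95
eef_pos: [0.556, 0.138, 0.0094]
eef_rot: [-2.338, -2.098, 0.0]
force: [-0.4, -0.3, -0.7]
gripper_width: -0.0002
grip_force: 0.0
```

Request:
play_rows --motion '[-0.0001,-0.0015,0,0,0,0,0,0,0,0,0,0]'

```text
clock: 8.12
eef_pos: [0.5559, 0.1365, 0.0094]
eef_rot: [-2.338, -2.098, 0.0]
force: [-0.7, 0.7, 0.2]
gripper_width: 0.0001
grip_force: 0.1
```

```bash
python3 - <<'E'
from workcell import *
from h import *
f=grab_frame("wrist");np.savez("wrist5.npz",**f);g=grab_frame("side")
a=f["image"][200:480,120:520];b=g["image"][180:320,220:420]
cv2.imwrite("pics/c5.png",np.vstack([cv2.resize(a,(400,280)),cv2.resize(b,(400,280))]))
W=cloud(g);t,h,sz,an,p=wedge(g,W);print(t,h,sz,an)
W=wcloud(f);t,h,sz,an,p=wedge(f,W);print(t,h,sz,an)
E
```

```text
[0.57451147 0.08885545] [0.573569   0.12219199] (0.00667573232203722, 0.03334985673427582) -1.5425326
[0.57567066 0.12010863] [0.5663137  0.14191085] (0.006606543902307749, 0.023725280538201332) -1.1653944
```

View pics/c5.png

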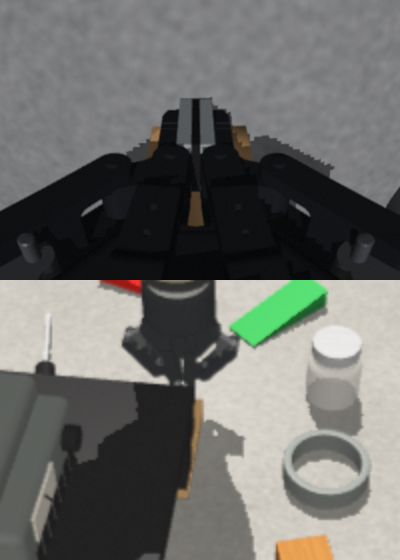

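The wrist crop shows the fingers centred on the heel. The side crop shows the wedge strip going under the foot, with the neighbours untouched. I'll carry on.

Request:
play_rows --motion '[-0.0001,-0.0015,0,0,0,0,0,0,0,0,0,0]'

```text
clock: 8.38
eef_pos: [0.5558, 0.1351, 0.0094]
eef_rot: [-2.338, -2.098, 0.0]
force: [-0.1, 0.2, 0.3]
gripper_width: 0.0001
grip_force: 0.1
```

Request:
play_rows --motion '[-0.0001,-0.0015,0,0,0,0,0,0,0,0,0,0]'

```text
clock: 8.55
eef_pos: [0.5557, 0.1335, 0.0094]
eef_rot: [-2.338, -2.098, 0.0]
force: [-0.7, 0.7, -0.3]
gripper_width: 0.0003
grip_force: 0.1
```

Request:
play_rows --motion '[-0.0001,-0.0015,0,0,0,0,0,0,0,0,0,0]'

```text
clock: 8.72
eef_pos: [0.5556, 0.132, 0.0094]
eef_rot: [-2.338, -2.098, 0.0]
force: [-0.8, 0.7, -0.3]
gripper_width: 0.0002
grip_force: 0.1
```

Request:
play_rows --motion '[-0.0001,-0.0015,0,0,0,0,0,0,0,0,0,0]'

```text
clock: 8.88
eef_pos: [0.5555, 0.1305, 0.0094]
eef_rot: [-2.338, -2.098, 0.0]
force: [-0.8, 0.8, 0.4]
gripper_width: -0.0001
grip_force: 0.1
```

Request:
play_rows --motion '[-0.0001,-0.0015,0,0,0,0,0,0,0,0,0,0]'

```text
clock: 9.05
eef_pos: [0.5554, 0.129, 0.0094]
eef_rot: [-2.338, -2.098, 0.0]
force: [-0.3, 0.2, 0.2]
gripper_width: 0.0001
grip_force: 0.1
```

Request:
play_rows --motion '[-0.0001,-0.0015,0,0,0,0,0,0,0,0,0,0]'

```text
clock: 9.22
eef_pos: [0.5554, 0.1279, 0.0094]
eef_rot: [-2.337, -2.098, -0.001]
force: [0.5, 2.7, -0.4]
gripper_width: 0.0002
grip_force: 1.4
```

Request:
play_rows --motion '[0,-0.0006,0,0,0,0,0,0,0,0,0,0]'

```text
clock: 9.38
eef_pos: [0.5555, 0.1278, 0.0094]
eef_rot: [-2.337, -2.098, -0.002]
force: [0.7, 5.4, -1.3]
gripper_width: -0.0001
grip_force: 2.5
```

Snug at 5.4 N. Next I retract, rise, and check the stand before pressing.

Request:
play_rows --motion '[0.0005,0.005,0,0,0,0,0.001,0.012,0,0,0,0,0.001,0.012,0.01,0,0,0,0,0,0.035,0,0,0,0,0,0.041,0,0,0]'

```text
clock: 9.8
eef_pos: [0.5559, 0.1568, 0.094]
eef_rot: [-2.335, -2.098, 0.008]
force: [0.9, -0.0, -0.2]
gripper_width: -0.0
grip_force: 0.0
```

Request:
play_rows --motion '[0,0,0.04,0,0,0,0,0,0.025,0,0,0,0,0,0,0,0,0]'

```text
clock: 10.05
eef_pos: [0.5606, 0.1576, 0.1666]
eef_rot: [2.335, 2.096, 0.012]
force: [1.6, -0.3, -0.9]
gripper_width: -0.0001
grip_force: 0.0
```

```bash
cat > st.py <<'E'
from h import *
def stand(f,W):
    hsv=cv2.cvtColor(f["image"],cv2.COLOR_BGR2HSV)
    m=(abs(W[...,2]-.12)<.006)&(hsv[...,2]<70)&(W[...,0]>.2)
    m=cv2.morphologyEx(m.astype(np.uint8),cv2.MORPH_OPEN,np.ones((3,3)))
    nc,l,st,c=cv2.connectedComponentsWithStats(m);p=W[l==1+np.argmax(st[1:,4])]
    r=cv2.minAreaRect(p[:,:2].astype(np.float32))
    A=np.c_[p[:,:2]-[.417,-.081],np.ones(len(p))];k=np.linalg.lstsq(A,p[:,2],rcond=None)[0]
    return r,cv2.boxPoints(r),k,len(p)
E
python3 - <<'E'
from workcell import *
from st import *
s=state();print(s["clock"],s["eef_pos"],s["force"])
for n in("scene","side"):
    g=grab_frame(n);np.savez(n+"6.npz",**g)
    for f in(np.load(n+"0.npz"),g):
        r,b,k,N=stand(f,cloud(f));print(n,np.round(r[0],4),np.round(r[1],4),round(r[2],2),np.round(b,3).tolist(),np.round(k,4),N)
f=grab_frame("wrist");cv2.imwrite("pics/w6.png",f["image"]);np.savez("w6.npz",**f)
E
```

```text
10.05 [0.5605866  0.15759135 0.1665532 ] [ 1.57331077 -0.25767285 -0.94252931]
scene [ 0.4173 -0.0809] [0.2931 0.2915] 84.16 [[0.25699999928474426, -0.21199999749660492], [0.546999990940094, -0.24199999868869781], [0.5770000219345093, 0.05000000074505806], [0.28700000047683716, 0.07999999821186066]] [-0.0008 -0.0014  0.1206] 11858
scene [ 0.4906 -0.0887] [0.2934 0.1457] 84.64 [[0.40400001406669617, -0.2280000001192093], [0.5490000247955322, -0.24199999868869781], [0.5770000219345093, 0.050999999046325684], [0.4320000112056732, 0.06400000303983688]] [-0.0045 -0.0004  0.121 ] 8064
side [ 0.4109 -0.1375] [0.1756 0.2897] 84.17 [[0.257999986410141, -0.20999999344348907], [0.5460000038146973, -0.23999999463558197], [0.5640000104904175, -0.06499999761581421], [0.2759999930858612, -0.03500000014901161]] [-0.0011  0.0034  0.1198] 6119
side [ 0.4167 -0.0805] [0.2905 0.2899] 84.02 [[0.25699999928474426, -0.20999999344348907], [0.5460000038146973, -0.23999999463558197], [0.5759999752044678, 0.04899999871850014], [0.2879999876022339, 0.07900000363588333]] [0.     0.0003 0.1195] 8174
```

View pics/w6.png

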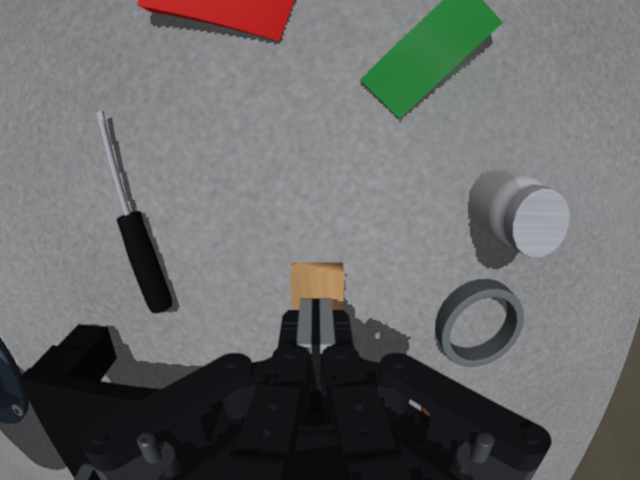

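The stand is unmoved (under 1 mm) and level, and the wedge sits straight at (318,285). Next I press on the corner.

Request:
play_rows --motion '[-0.001,-0.012,0,0,0,0,-0.002,-0.03,0,0,0,0,-0.003,-0.04,0,0,0,0,-0.002,-0.032,0,0,0,0,-0.0015,-0.015,0,0,0,0]'

```text
clock: 10.62
eef_pos: [0.5468, 0.0236, 0.1588]
eef_rot: [-2.339, -2.095, 0.005]
force: [0.7, -0.3, -0.7]
gripper_width: -0.0001
grip_force: 0.0
```

Request:
play_rows --motion '[0,0,-0.008,0,0,0,0,0,-0.014,0,0,0,0,0,-0.009,0,0,0,0,0,-0.003,0,0,0,0,0,0,0,0,0]'

```text
clock: 11.03
eef_pos: [0.5473, 0.0275, 0.1247]
eef_rot: [-2.336, -2.098, 0.004]
force: [-0.3, -0.1, -0.6]
gripper_width: 0.0003
grip_force: 0.0
```

Request:
play_rows --motion '[0,0,-0.002,0,0,0,0,0,0,0,0,0,0,0,0,0,0,0]'

```text
clock: 11.28
eef_pos: [0.5486, 0.0274, 0.1247]
eef_rot: [2.337, 2.099, 0.0]
force: [0.3, 0.0, -0.4]
gripper_width: -0.0001
grip_force: 0.0
```

Request:
play_rows --motion '[0,-0.0005,-0.002,0,0,0,0,0,-0.0015,0,0,0,0,0,0,0,0,0]'

```text
clock: 11.53
eef_pos: [0.5482, 0.0266, 0.1207]
eef_rot: [-2.338, -2.098, 0.0]
force: [-0.5, -0.1, -0.4]
gripper_width: -0.0
grip_force: 0.0
```

Request:
play_rows --motion '[0,0,-0.001,0,0,0,0,0,0,0,0,0]'

```text
clock: 11.7
eef_pos: [0.5484, 0.0266, 0.1201]
eef_rot: [2.338, 2.098, 0.0]
force: [-0.1, 0.6, 1.0]
gripper_width: 0.0002
grip_force: 0.5
```

Request:
play_rows --motion '[0,0,-0.0006,0,0,0,0,0,0,0,0,0]'

```text
clock: 11.87
eef_pos: [0.5484, 0.0266, 0.12]
eef_rot: [2.338, 2.098, 0.001]
force: [-2.7, -0.2, 6.4]
gripper_width: -0.0001
grip_force: 3.6
```

Request:
play_rows --motion '[0,0,-0.0004,0,0,0,0,0,-0.0004,0,0,0,0,0,0,0,0,0]'

```text
clock: 12.12
eef_pos: [0.5485, 0.0266, 0.1199]
eef_rot: [2.338, 2.098, 0.002]
force: [-4.1, -0.2, 13.2]
gripper_width: 0.0002
grip_force: 7.0
```

Request:
play_rows --motion '[0,0,0,0,0,0,0,0,0,0,0,0]'

```text
clock: 12.28
eef_pos: [0.5485, 0.0266, 0.1199]
eef_rot: [2.338, 2.098, 0.002]
force: [-4.6, -0.3, 14.7]
gripper_width: 0.0001
grip_force: 7.1
```

Request:
play_rows --motion '[-0.0004,0,0,0,0,0,0,0,0,0,0,0,0,0,0,0,0,0]'

```text
clock: 12.53
eef_pos: [0.5485, 0.0266, 0.1199]
eef_rot: [2.337, 2.097, 0.003]
force: [-2.5, -0.0, 13.5]
gripper_width: 0.0001
grip_force: 6.6
```

```bash
python3 - <<'E'
from workcell import *
from st import *
for n in("side","scene"):
    g=grab_frame(n);r,b,k,N=stand(g,cloud(g));print(n,np.round(r[0],4),np.round(r[1],4),np.round(b,3).tolist(),np.round(k,4))
    cv2.imwrite(f"pics/{n}7.png",g["image"])
s=state();print(s["clock"],s["eef_pos"],s["force"])
E
```

```text
side [ 0.4155 -0.0928] [0.2658 0.2895] [[0.25699999928474426, -0.20900000631809235], [0.5450000166893005, -0.23999999463558197], [0.5740000009536743, 0.024000000208616257], [0.28600001335144043, 0.054999999701976776]] [-0.0007  0.0008  0.1196]
scene [0.4255 0.0008] [0.129  0.2923] [[0.27399998903274536, -0.04899999871850014], [0.5640000104904175, -0.07800000160932541], [0.5770000219345093, 0.05000000074505806], [0.28600001335144043, 0.07999999821186066]] [-0.0012 -0.0073  0.1212]
12.6333 [0.54845877 0.02662443 0.11993762] [-3.96696546  0.03222379 12.7458252 ]
```

View pics/scene7.png

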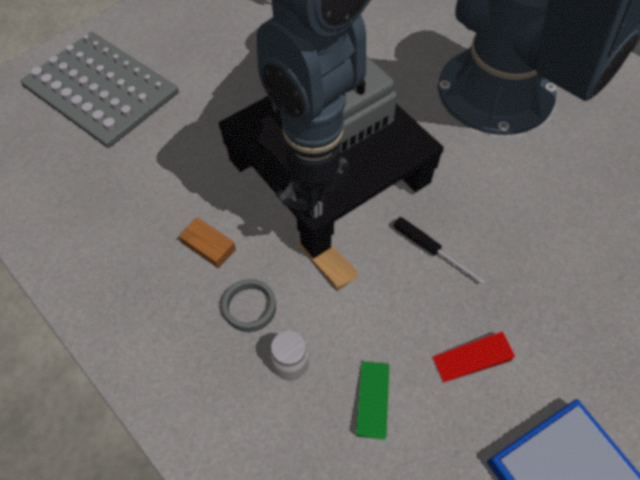

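The fingertip presses on the corner (315,205) and the wedge is under the foot (330,262). The stand is level and nothing else has moved. I'll top the press up to 15 N and hand in.

Request:
play_rows --motion '[0,0,-0.0002,0,0,0,0,0,0,0,0,0,0,0,0,0,0,0,0,0,0,0,0,0]'

```text
clock: 12.97
eef_pos: [0.5485, 0.0266, 0.1199]
eef_rot: [2.337, 2.097, 0.003]
force: [-2.8, 0.3, 13.9]
gripper_width: 0.0001
grip_force: 7.4
```

Request:
play_rows --motion '[0,0,0,0,0,0,0,0,0,0,0,0,0,0,0,0,0,0,0,0,0,0,0,0]'

```text
clock: 13.3
eef_pos: [0.5485, 0.0266, 0.1199]
eef_rot: [2.337, 2.097, 0.003]
force: [-4.2, -0.2, 14.7]
gripper_width: -0.0
grip_force: 7.4
```

Request:
play_rows --motion '[0,0,-0.0001,0,0,0,0,0,0,0,0,0,0,0,0,0,0,0]'

```text
clock: 13.55
eef_pos: [0.5485, 0.0266, 0.1199]
eef_rot: [2.337, 2.097, 0.003]
force: [-3.6, 1.0, 16.1]
gripper_width: 0.0002
grip_force: 7.8
```

```bash
python3 -c "
from workcell import *
s=state();print(s['eef_pos'],s['force']);print(job_done())"
```

```text
[0.54853593 0.02663472 0.11991794] [-3.61367467  1.00244022 16.05858754]
the job is handed in; nothing more can be done
None
```

I slid the wedge under the short foot until it was snug (5.4 N push), and handed the job in at 13.6 s while pressing about 16 N on the corner; the stand stayed level and in place, and nothing else was disturbed.

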